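# Load the tacking fixtures for a pipe stand

## Robot

A 7-joint arm with a two-finger parallel gripper is mounted at the origin on a cart in front of the work surface, level with it; the furniture and walls round the work are solid. World frame = base frame: x ahead of the robot, y to its left, z up, the work surface at z = 0. Lengths are in m, angles in degrees, forces in N, time in s.
With the tool pointing down it reaches from about 0.4 to 0.75 m from the base axis. Payload 19.5 kg.
Tool frame: the origin (TCP) lies on the centre line of the jaws, within the pads' length; the fingertips stand tips_ahead ahead of it and the grasp point (between the pads) lies 2 mm behind it (tips_ahead is the distance from the TCP to the fingertips, in m); z points along the fingers, y is the line along which they close (so a half turn about z gives the same grasp; the last joint's range is limited). The gripper opens to 85 mm and grips with 20 to 120 N. Pads are 22 mm wide; open, the fingers measure 114 mm over their backs; the gripper's body (76 mm by 85 mm) begins 54 mm behind the grasp point. The pads swing forward as they close: fully open they stand 13 mm farther back than shut.
Start: joints at [62.641, 40.479, -1.581, 85.061, 1.261, 54.483, -4.326], TCP at [0.243, -0.521, 0.248] pointing down, gripper open.
Joint ranges: [-155.06, 155.06], [-18.47, 123.98], [-90, 86.84], [0, 140.48], [-83.41, 263.41], [0, 116], [-161.91, 161.91]. Speed limits (degrees/s): [108.29, 108.29, 147.25, 147.25, 172.46, 172.46, 172.46].

## Interface

Orientations are given as [roll, pitch, yaw] about the fixed x, y, z axes, in that order (R = Rz(yaw) Ry(pitch) Rx(roll)).
In Python, from workcell import * gives the robot as it stands. The module is installed in compiled form; this text tells all that it offers.
- The arm moves only by the tool arm_command, never from a script. Its argument "plan" is a list that holds one entry, the list of rows, each a list of 6 numbers: the shift along the tool's x, y, z in units of 40 cm (1.0 is 40 cm), then the turn, a rotation vector about the tool's x, y, z in units of pi rad (1.0 is pi rad). A call has 1 to 20 rows; each row is the pose to reach, as a shift and turn from the pose commanded when the call began, along the tool's axes at that moment, turning the shorter way round; what a row does not reach only later rows make up. A row lasts 1/8 s, in which the tool goes at most 62.5 mm and 10.7 degrees, less where a joint would pass 70% of its speed; a pose out of reach is approached as far as the arm can. A call with a number of a shift or a turn outside -1 to 1 is refused whole. A call with a gripper value outside its range is refused whole. "grip" is the opening, from 0 (shut) to 1 (fully open), set as the call begins (left out, the last holds). The fingers move at their own pace and stop on an object; "squeeze" is the grip in N (left out, the last holds). Time passes only in rows, so rows that repeat a pose let the fingers close. It gives the time, the measured TCP pose, the force, the opening and the grip force at its end, in the units of the state.
- get_obs(): the state, without advancing time (a new reading comes with each control period).
- grab_frame(name): name is "side" or "top"; returns (picture, depth): 400x640x3 uint8, red, green, blue; 400x640 float32, m along the optical axis (not along the pixel's ray), 0 where there is no reading.
- camera_model(name): a dict with "camera_matrix" (3x3 intrinsics, pixels), "k1" (the pictures are not rectified: a ray, as slopes to the right and down, at radius r is drawn at 1 + k1 r^2 times it, then the intrinsics apply), "extrinsics" (4x4, takes a point from world to camera coordinates). Camera axes: x right, y up, looking along -z (the intrinsics and any distortion apply to the point x, -y, -z); pixel columns grow to the right and rows downward; lengths in m; the calibration is good to about 2 mm. A picture is of the moment at which its call begins. camera_model takes no time and is no camera call.
- job_done(): hands the job in; it is judged then, once.
The state is a dict: "clock": time; "q": joint angles; "joint_vel": joint speeds; "tau": joint torques, N m; "ee_pos": TCP position; "tool_rot": TCP orientation; "force": force on the tool from outside, world axes, zero at the start; "torque": the same for the moment, N m; "grip_width": opening from 0.0 (shut) to 1.0 (fully open); "finger_force": force on a finger pad.
Only numpy, scipy, OpenCV 4.12 (cv2) and the standard library are available. Lean on these libraries where they do the work, as an engineer would, in place of code of your own. Each camera call takes 0.05 s, during which the arm holds its last target. There are 200 camera calls.

## Task

Load the three tacking fixtures with the parts of the next pipe stand: the square tube down between the cheeks of the saddle, the flange flat on the round plate inside its four dowels, and the two pieces of angle iron astride the ridge bar, the small one first and the large one nested over it, ridges and ends lined up. Set every part down centred and fully seated without dropping it, let go of it, and leave the pipe elbow, the tape measure and the pipe tee where they lie.

Things in the scene. Friction and masses are not known exactly. Their poses are not given: they have to be found in the camera images.
- small_cleat: smaller of two dark angle-iron offcuts: legs 40 x 40 x 5 mm, 54 mm long, 0.16 kg, lying like a tent, ridge up. Origin: underside centre, midway between the leg edges; z up, outer ridge line at z = 31.8 mm; y along the ridge (ends at +-27 mm); legs slope at 45 deg to x = +-28.3 mm. Hold it by its two end faces, pads centred on the ridge. Alike when turned half round.
- large_cleat: larger of two dark angle-iron offcuts: legs 50 x 50 x 5 mm, 62 mm long, 0.23 kg, lying like a tent. Origin: underside centre; outer ridge line at z = 38.9 mm; y along the ridge (ends at +-31 mm); legs slope at 45 deg to x = +-35.4 mm. Hold it by its two end faces. Nested over the small piece, the two origins coincide (undersides level) and its ridge stands 7.1 mm above the small one's.
- square_tube: offcut of dark square steel tube, 30 x 30 mm, 150 mm long, lying, 0.35 kg. Origin: centre of its underside; y along its length, x across, z up (top at z = 30 mm). Hold it across its width at mid-length.
- flange: turned steel pipe flange lying flat: disc 98 mm diameter, 13 mm thick, with a round hub 54 mm diameter on top, hub top at z = 26 mm; 0.62 kg. Origin: centre of its underside, z up. Hold it by the hub, fingertips just above the disc; do not reach into the bore, it is closed.
- ridge_rest: ridge rest, fixed: foot plate 86 x 110 x 8 mm, screw heads at its corners, in its middle a 25 mm square bar on edge as a 45 deg ridge. Origin: centre of the plate's underside; z up; y along the ridge, ridge line at z = 46 mm, bar 40 mm long (y = +-20 mm), so angle pieces overhang both its ends. A seated angle piece, small or nested large, has its origin at x = 0, y = 0, z = 21.3 mm here.
- tube_saddle: tube saddle, fixed: foot plate 90 x 116 x 8 mm with two pairs of cheeks at y = +-40 mm (20 mm long in y), 36 mm apart in x, with lips flared out at 45 deg, tops at z = 35 mm. Origin: centre of the plate's underside; z up; y along the channel. From y = -30 to 30 mm there is room for fingers. A seated tube lies along y, underside at z = 12 mm, centred at x = 0, y = 0; its ends stick out.
- flange_nest: flange nest, fixed: round plate 134 mm diameter, 10 mm thick, a dark round centre, with four taper-nosed dowels of 12 mm diameter, tops at z = 24 mm, on a 116 mm circle at 45 deg to its x and y axes; 3 mm clear of the flange's rim. Origin: centre of the plate's underside; z up. A seated flange lies flat, underside at z = 10 mm, centred.
- elbow: dark cast pipe elbow, 63 x 63 x 32 mm, lying at the right; not to be moved. Origin: centre of the underside.
- tape_measure: yellow tape measure, 31 x 70 x 55 mm, standing at the left; not to be moved. Origin: centre of the underside.
- pipe_tee: pale threaded pipe tee, 47 x 51 x 33 mm, lying behind the work; not to be moved. Origin: centre of the underside.
Not all that is in view belongs to the job. Leave any purple look-alike of the small_cleat alone. Of the things that look like the square_tube, take the one that is nearest to the robot's base at the start.

How it is judged (in metres and radians):
At the end, for the whole second after the job is handed in: small angle on the ridge rest (x 6, y 10, z 4 mm, 0.12 rad), large angle nested over it (x 6, y 12, z 4 mm, 0.12 rad), tube in the saddle (x 6, y 15, z 4 mm, 0.12 rad), flange in its nest (8 mm off centre, z 4 mm, tilt 0.08 rad); all released and at rest (x of small_cleat in the frame of ridge_rest between -0.006 and 0.006 m and y of small_cleat in the frame of ridge_rest between -0.01 and 0.01 m and z of small_cleat in the frame of ridge_rest between 0.0173 and 0.0253 m and angle between the y axis of small_cleat and the y axis of ridge_rest, either way round below 0.12 rad and angle between each of small_cleat, large_cleat's own z axis and vertical below 0.12 rad and x of large_cleat in the frame of small_cleat between -0.006 and 0.006 m and y of large_cleat in the frame of small_cleat between -0.012 and 0.012 m and z of large_cleat in the frame of small_cleat between -0.004 and 0.004 m and angle between the y axis of large_cleat and the y axis of small_cleat, either way round below 0.12 rad and x of square_tube in the frame of tube_saddle between -0.006 and 0.006 m and y of square_tube in the frame of tube_saddle between -0.015 and 0.015 m and z of square_tube in the frame of tube_saddle between 0.008 and 0.016 m and angle between the y axis of square_tube and the y axis of tube_saddle, either way round below 0.12 rad and angle between square_tube's own z axis and vertical below 0.1 rad and horizontal distance between flange and flange_nest below 0.008 m and z of flange in the frame of flange_nest between 0.006 and 0.014 m and angle between flange's own z axis and vertical below 0.08 rad and linear speed of each of small_cleat, large_cleat, square_tube, flange below 0.02 m/s and angular speed of each of small_cleat, large_cleat, square_tube, flange below 0.2 rad/s and contact force between each of small_cleat, large_cleat, square_tube, flange and the fingers below 0.05 N); the robot touches nothing.
It fails at once if a part is dropped (falls free by more than about 25 mm) ((linear speed of small_cleat above 0.75 m/s and contact force between small_cleat and anything else below 0.01 N) or (linear speed of large_cleat above 0.75 m/s and contact force between large_cleat and anything else below 0.01 N) or (linear speed of square_tube above 0.75 m/s and contact force between square_tube and anything else below 0.01 N) or (linear speed of flange above 0.75 m/s and contact force between flange and anything else below 0.01 N)).
It fails at once if the pipe elbow, the tape measure or the pipe tee are shifted by more than 30 mm (distance of any of elbow, tape_measure, pipe_tee from where it was at the start of the episode above 0.03 m).
It also fails if it takes over 102 s, if anything falls off the work surface, if the arm or the gripper's body presses on something with over 40 N, if the wrist force passes 120 N, or if a joint passes its speed limit or range.

## Working session

There is one attempt and no reset: what is moved stays moved. The work goes in short steps, Python scripts to look and compute and a tool call to move; the robot and the scene stay as the last step left them, time stands still between calls to the robot, and variables do not carry over. Pictures are saved under pics/ and viewed, at most 14 in all, crops included, and the job is handed in when it is done.

Besides the shell and the picture viewer there is one more tool, called after "Emit:" as name(argument=value, ...), one argument or row to a line, values as JSON. arm_command: Moves the arm, as the interface text tells. Shifts and turns lie within -1 to 1; 1 stands for 40 cm of shift or pi rad of turn. Its arguments: {"type":"object","properties":{"plan":{"type":"array"},"grip":{"type":"number"},"squeeze":{"type":"number"}},"required":["plan"]}

```bash
mkdir -p pics; ls; cat > h.py <<'E'
from workcell import *
import numpy as np, cv2
from scipy.spatial.transform import Rotation as R
def snap(name):
    p,d=grab_frame(name); np.savez(f'{name}.npz',p=p,d=d); return p,d
def load(name):
    z=np.load(f'{name}.npz'); return z['p'],z['d']
def rays(name,uv):
    c=camera_model(name); K=np.array(c['camera_matrix']); k=c['k1']
    uv=np.atleast_2d(np.array(uv,float))
    s=cv2.undistortPoints(uv[:,None],K,np.array([k,0,0,0.]))[:,0]
    E=np.array(c['extrinsics']); 
    dc=np.c_[s[:,0],-s[:,1],-np.ones(len(s))]
    return -E[:3,:3].T@E[:3,3], dc@E[:3,:3]
def onplane(name,uv,z):
    o,d=rays(name,uv); return o+d*((z-o[2])/d[:,2])[:,None]
def cloud(name,d):
    v,u=np.mgrid[0:d.shape[0],0:d.shape[1]]
    o,r=rays(name,np.c_[u.ravel(),v.ravel()])
    return (o+r*d.ravel()[:,None]).reshape(*d.shape,3)
def save(img,name): cv2.imwrite(f'pics/{name}.png',img[:,:,::-1])
def proj(name,P):
    c=camera_model(name);E=np.array(c['extrinsics']);P=np.atleast_2d(P)@E[:3,:3].T+E[:3,3]
    s=np.c_[P[:,0],-P[:,1]]/-P[:,2:]; s=s*(1+c['k1']*(s**2).sum(1,keepdims=True)); K=np.array(c['camera_matrix'])
    return s@K[:2,:2].T+K[:2,2]
E
python3 - <<'E'
from h import *
print(get_obs())
for n in('top','side'):
    print(camera_model(n)); p,d=snap(n); save(p,n+'0')
E
```

```text
pics
{'clock': 0.0, 'q': array([62.6421627 , 40.51367366, -1.58131721, 85.08323867,  1.25947044,
       54.48110711, -4.32468796]), 'joint_vel': array([ 0.02079099,  0.09878602, -0.06002716, -0.02811471,  0.05996182,
       -0.08154711,  0.00285467]), 'tau': array([ 1.30424119e-04, -8.83200002e+01,  1.23456270e+00, -2.36163926e+01,
        1.68390479e-02,  6.67966218e-03, -3.14471470e-05]), 'ee_pos': array([ 0.24261844, -0.52105129,  0.2478349 ]), 'tool_rot': array([-1.79939302e+02,  1.69690005e-03,  2.49683583e+01]), 'force': array([ 0.50629036,  0.19234719, -0.25876758]), 'torque': array([-0.02587697, -0.01631743,  0.01975336]), 'finger_force': 0.0, 'grip_width': 0.9990546294184051}
{'camera_matrix': array([[370.42682754,   0.        , 321.09093188],
       [  0.        , 370.42682754, 197.3388081 ],
       [  0.        ,   0.        ,   1.        ]]), 'k1': -0.06500604717914175, 'extrinsics': array([[ 0.00219925, -0.99986787,  0.01610598,  0.06192557],
       [ 0.9841541 ,  0.00501975,  0.17724424, -0.55075033],
       [-0.17730166,  0.01546096,  0.9840351 , -1.22358253],
       [ 0.        ,  0.        ,  0.        ,  1.        ]])}
{'camera_matrix': array([[444.12865811,   0.        , 320.53023938],
       [  0.        , 444.12865811, 198.62898185],
       [  0.        ,   0.        ,   1.        ]]), 'k1': -0.04759119852770754, 'extrinsics': array([[ 0.93289831, -0.35974132, -0.01693869, -0.49142472],
       [ 0.19548249,  0.46631119,  0.86275168, -0.17009887],
       [-0.30246873, -0.80817081,  0.50534405, -1.62886712],
       [ 0.        ,  0.        ,  0.        ,  1.        ]])}
```

View pics/top0.png

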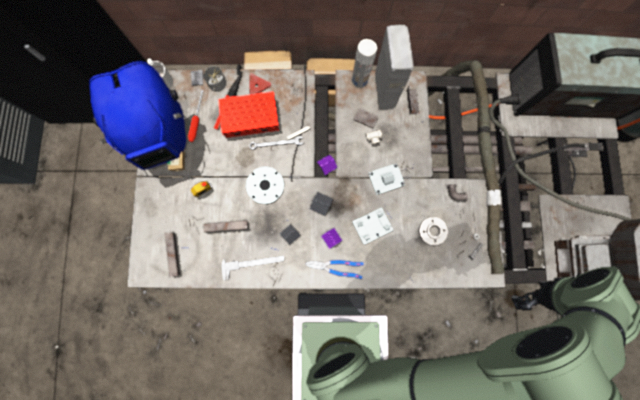

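View pics/side0.png

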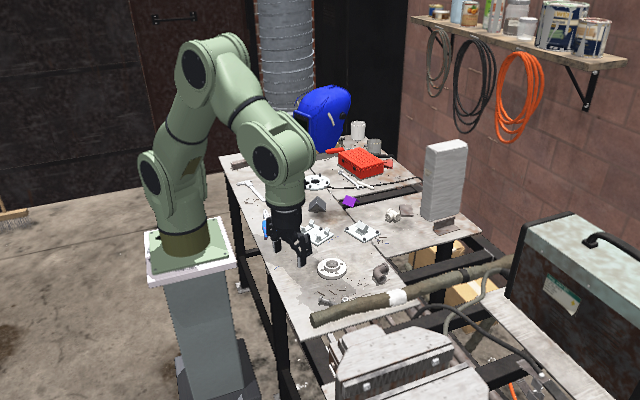

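The top view shows the flange at (433,231), flange nest (265,185), saddle (373,227), ridge rest (386,179), dark cleats (320,203) and (290,234), and purple look-alikes (327,164) and (332,238). The tube-like candidates are (227,226) and (171,254), with possibly another at (413,100). I'll measure them and enlarge the work area.

```bash
python3 - <<'E'
from h import *
p,d=load('top')
c=cloud('top',d)
for n,uv in dict(tubeA=(227,226),tubeB=(171,254),x=(413,100),big=(320,203),small=(290,234),flange=(433,231),nest=(265,185),saddle=(373,227),ridge=(386,179),tee=(375,137),tape=(202,188),elbow=(457,192)).items():
    q=c[uv[1],uv[0]]; print(n,q.round(4),np.hypot(q[0],q[1]).round(3))
print((d==0).mean())
t=c[262:275,380:400]; print('table',t.reshape(-1,3)[:,2].mean(),t[...,2].std())
save(cv2.resize(p[145:290,160:350],None,fx=4.2,fy=4.1,interpolation=cv2.INTER_CUBIC),'cropL')
save(cv2.resize(p[145:290,300:480],None,fx=4,fy=4,interpolation=cv2.INTER_CUBIC),'cropR')
E
```

```text
tubeA [0.4518 0.3864 0.0328] 0.595
tubeB [0.3549 0.5764 0.0274] 0.677
x [ 0.9357 -0.2845  0.0017] 0.978
big [0.5333 0.0674 0.0336] 0.538
small [0.4257 0.1698 0.0308] 0.458
flange [ 0.4396 -0.3336  0.003 ] 0.552
nest [0.6022 0.2638 0.0048] 0.657
saddle [ 0.4529 -0.119   0.009 ] 0.468
ridge [ 0.6187 -0.1638  0.0396] 0.64
tee [ 0.7776 -0.1312  0.0263] 0.789
tape [0.5807 0.4749 0.051 ] 0.75
elbow [ 0.5819 -0.4311 -0.0017] 0.724
0.00408984375
table 0.004042623233653184 0.08061455234843776
```

View pics/cropL.png

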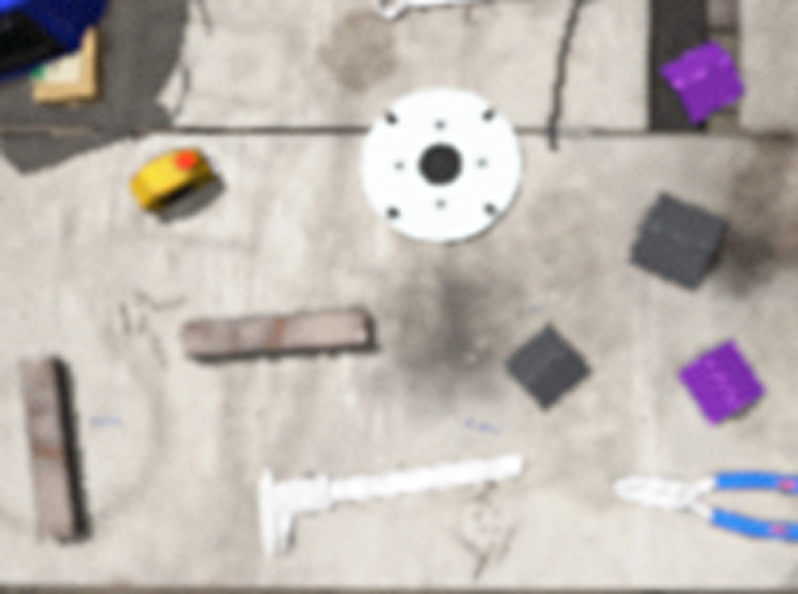

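View pics/cropR.png

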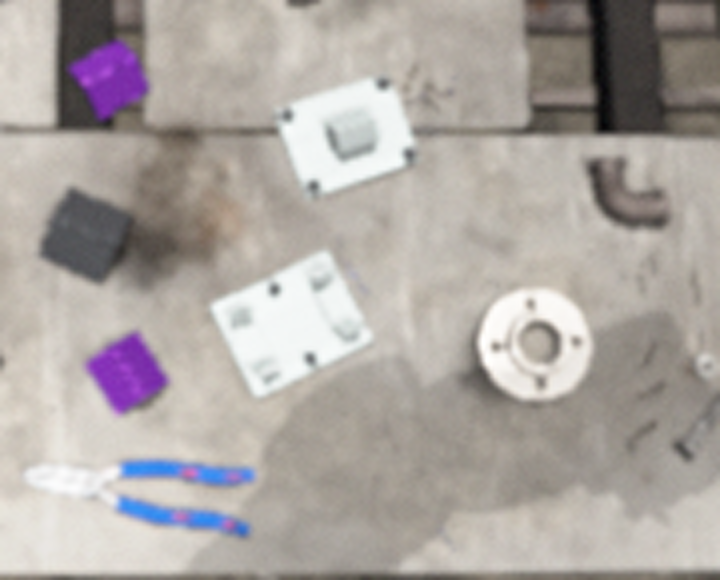

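Tube candidates: A (227,226) is 0.595 m from the base and B (171,254) is 0.677 m. (413,100) is flat and 0.98 m away. A is nearest, so A is the tube. The crops confirm this, and they show the small dark cleat at (290,234), the large dark cleat at (320,203) and the two purple ones to leave alone.

```bash
python3 - <<'E'
from h import *
p,d=load('top')
for n in('top','side'): print(n,rays(n,[[0,0]])[0].round(3))
# fuse a few depth frames
D=[d]+[grab_frame('top')[1] for _ in range(8)]
dm=np.median(D,0); np.save('dm.npy',dm); print('noise',np.std(D,0)[200:280,200:450].mean())
c=cloud('top',dm); Z=c[...,2]; np.save('c.npy',c)
for nm,(u0,v0,u1,v1) in dict(t=(380,255,420,280),t2=(240,235,275,255),t3=(345,165,360,190)).items():
    print('tablez',nm,np.median(Z[v0:v1,u0:u1]),Z[v0:v1,u0:u1].std())
rois=dict(tube=(196,212,256,240,.015),small=(275,220,306,250,.008),large=(303,186,338,220,.008),flange=(412,210,456,252,.006),nest=(240,160,292,208,.004),saddle=(348,203,398,246,.004),ridge=(365,160,408,198,.004),tape=(188,178,216,198,.02))
g=cv2.cvtColor(p,cv2.COLOR_RGB2HSV)
for n,(u0,v0,u1,v1,t) in rois.items():
    s=np.s_[v0:v1,u0:u1]; m=(Z[s]>t).astype(np.uint8)
    k,l,st,ce=cv2.connectedComponentsWithStats(m); i=1+st[1:,4].argmax()
    P=c[s][l==i]; r=cv2.minAreaRect(P[:,:2].astype(np.float32))
    print(n,'cen',np.array(r[0]).round(4),'size',np.array(r[1]).round(4),'ang',round(r[2],1),'z95',np.percentile(P[:,2],[5,50,95]).round(4),'mean',P[:,:2].mean(0).round(4),len(P))
    print('  hsv in',np.median(g[s][l==i],0),'out',np.median(g[s][m==0],0))
E
```

```text
top [0.325 0.084 1.301]
side [-1.000e-03 -1.414e+00  9.620e-01]
noise 0.016675325
tablez t -0.0006606679271068394 0.001146278696934668
tablez t2 -0.001376984985534735 0.001053943234834832
tablez t3 -0.0011696869172428404 0.21078373661002867
tube cen [0.4521 0.3961] size [0.0306 0.1504] ang 4.8 z95 [0.0253 0.0287 0.0304] mean [0.451  0.3961] 399
  hsv in [ 11.  33. 170.] out [ 18.  20. 210.]
small cen [0.4268 0.1709] size [0.0477 0.0536] ang 41.6 z95 [0.0092 0.0195 0.0303] mean [0.4262 0.1702] 207
  hsv in [116.  12.  92.] out [ 17.  23. 192.]
large cen [0.5363 0.0635] size [0.0618 0.0629] ang 65.0 z95 [0.0095 0.0233 0.0366] mean [0.5349 0.0641] 303
  hsv in [120.  12.  89.] out [ 16.  22. 180.]
flange cen [ 0.439  -0.3326] size [0.0976 0.0917] ang 89.5 z95 [0.0101 0.0128 0.0257] mean [ 0.4387 -0.3305] 495
  hsv in [ 17.  10. 236.] out [ 17.  23. 173.]
nest cen [0.602  0.2651] size [0.1319 0.1322] ang 1.3 z95 [0.0073 0.0091 0.0116] mean [0.6013 0.2636] 1094
  hsv in [ 85.   2. 252.] out [ 17.  21. 208.]
saddle cen [ 0.458  -0.1177] size [0.0896 0.114 ] ang 27.0 z95 [0.0056 0.008  0.0306] mean [ 0.457  -0.1168] 812
  hsv in [ 81.   4. 244.] out [ 17.  22. 187.]
ridge cen [ 0.6281 -0.1719] size [0.0858 0.1068] ang 19.5 z95 [0.0057 0.0078 0.0401] mean [ 0.6266 -0.1704] 691
  hsv in [ 83.   4. 242.] out [ 17.  19. 187.]
tape cen [0.5838 0.4882] size [0.0308 0.0633] ang 34.3 z95 [0.0261 0.0477 0.0542] mean [0.5824 0.4848] 190
  hsv in [ 22.  189.5 221. ] out [ 18.  19. 214.]
```

```bash
python3 - <<'E'
from h import *
p,d=load('top'); c=np.load('c.npy'); c[...,2]+=.001; Z=c[...,2]
def pca(P): 
    q=P-P.mean(0); w,v=np.linalg.eigh(q.T@q/len(q)); a=v[:,1]; return np.degrees(np.arctan2(a[1],a[0]))%180
rois=dict(tube=(196,212,256,240,.02,.015),small=(275,220,306,250,.022,.008),large=(303,186,338,220,.027,.008),ridge=(372,165,400,193,.030,.012))
for n,(u0,v0,u1,v1,th,tl) in rois.items():
    s=np.s_[v0:v1,u0:u1];P=c[s].reshape(-1,3); H=P[P[:,2]>th][:,:2]; L=P[(P[:,2]>tl)&(P[:,2]<.06)][:,:2]
    r=cv2.minAreaRect(H.astype(np.float32)); a=pca(H)
    e=np.array([np.cos(np.radians(a)),np.sin(np.radians(a))]);f=np.array([-e[1],e[0]])
    m=lambda X,k:(X@k).min()/2+(X@k).max()/2
    print(n,'axis',a.round(1),'rect',np.round(r[1],4),round(r[2],1),'cen high',(m(H,e)*e+m(H,f)*f).round(4),'mean',H.mean(0).round(4),'low',(m(L,e)*e+m(L,f)*f).round(4), 'len',np.ptp(L@e).round(4),np.ptp(L@f).round(4))
g=cv2.cvtColor(p,cv2.COLOR_RGB2HSV)
for n,(u0,v0,u1,v1,z) in dict(saddle=(345,200,400,250,.008),ridge=(362,157,411,201,.008),nest=(237,157,295,212,.01),flange=(410,207,458,255,.013)).items():
    s=np.s_[v0:v1,u0:u1]; m=cv2.inRange(cv2.resize(g[s],None,fx=4,fy=4,interpolation=cv2.INTER_CUBIC),(0,0,218),(180,15,255))
    k=max(cv2.findContours(m,0,1)[0],key=cv2.contourArea); k=cv2.convexHull(k)[:,0]
    X=onplane('top',(k+.5)/4-.5+[u0,v0],z)[:,:2].astype(np.float32)
    if n in('nest','flange'): print(n,cv2.minEnclosingCircle(X),cv2.fitEllipse(X))
    else:
        r=cv2.minAreaRect(X);b=cv2.boxPoints(r);e=[b[1]-b[0],b[2]-b[1]];e=max(e,key=np.linalg.norm);print(n,r,'long axis',np.degrees(np.arctan2(e[1],e[0]))%180)
# flange hub by depth
P=c[207:255,410:458].reshape(-1,3);H=P[(P[:,2]>.02)&(P[:,2]<.04)][:,:2].astype(np.float32);print('hub',cv2.minEnclosingCircle(H))
# tips
p,d=load('side'); C=cloud('side',d).reshape(-1,3); t=get_obs()['ee_pos']
q=C[(np.hypot(*(C[:,:2]-t[:2]).T)<.08)&(C[:,2]<.33)&(C[:,2]>.15)]
a=np.radians(24.97); y=np.array([np.sin(a),-np.cos(a)]); s=(q[:,:2]-t[:2])@y
for lo in np.arange(-.07,.07,.01):
    w=q[(s>lo)&(s<lo+.01)]; 
    if len(w): print(lo.round(2),len(w),np.percentile(w[:,2],[0,3]).round(4))
E
```

```text
tube axis 94.7 rect [0.0304 0.1502] 4.8 cen high [0.4521 0.3962] mean [0.4514 0.3958] low [0.452  0.3958] len 0.151 0.0306
small axis 131.7 rect [0.021  0.0537] 41.2 cen high [0.4265 0.1706] mean [0.4263 0.1707] low [0.4268 0.1709] len 0.0536 0.0502
large axis 64.9 rect [0.0611 0.0256] 63.3 cen high [0.5373 0.0633] mean [0.5362 0.0631] low [0.5365 0.0634] len 0.0619 0.0635
ridge axis 110.0 rect [0.0326 0.04  ] 19.6 cen high [ 0.628  -0.1701] mean [ 0.6267 -0.1697] low [ 0.6299 -0.1711] len 0.0998 0.0768
saddle ((0.45933985710144043, -0.11817392706871033), (0.09132926911115646, 0.11823053658008575), 26.004491806030273) long axis 116.0045
ridge ((0.6297825574874878, -0.17192982137203217), (0.08681665360927582, 0.11185167729854584), 19.098562240600586) long axis 109.09858
nest ((0.5918259620666504, 0.2689172625541687), 0.08296012133359909) ((0.5978233814239502, 0.2703896164894104), (0.13476233184337616, 0.16617761552333832), 54.358821868896484)
flange ((0.44223231077194214, -0.33131876587867737), 0.04957631230354309) ((0.44162365794181824, -0.3315242528915405), (0.09640772640705109, 0.09806357324123383), 18.18134117126465)
hub ((0.4390760064125061, -0.33250609040260315), 0.027049170807003975)
-0.07 70 [0.2881 0.292 ]
-0.06 25 [0.2668 0.2755]
-0.05 115 [0.2448 0.2469]
-0.04 14 [0.279  0.2791]
-0.03 13 [0.3076 0.3082]
-0.02 22 [0.3028 0.3045]
-0.01 16 [0.306  0.3064]
0.0 6 [0.3067 0.3067]
0.01 10 [0.3037 0.3056]
0.02 38 [0.3072 0.3095]
0.03 43 [0.2922 0.2972]
0.04 63 [0.2437 0.2494]
0.05 78 [0.2462 0.2505]
0.06 57 [0.2917 0.2927]
0.07 82 [0.2926 0.2932]
```

```bash
cat >> h.py <<'E'
def plan(*wps):
    o=get_obs(); p0=o['ee_pos']; R0=R.from_euler('xyz',o['tool_rot'],degrees=True); pp,RR=p0,R0
    for x,y,z,yaw in wps:
        p=np.array([x,y,z]); Rt=R.from_euler('xyz',[180,0,yaw],degrees=True)
        s=R0.inv().apply(p-p0)/.4; t=(R0.inv()*Rt).as_rotvec()/np.pi
        n=max(np.linalg.norm(p-pp)/.0625,np.degrees((RR.inv()*Rt).magnitude())/10.7)
        print((x,y,z,yaw),'->',s.round(4).tolist()+t.round(4).tolist(),'rows',n.round(1)); pp,RR=p,Rt
E
python3 - <<'E'
from h import *
plan((.440,-.332,.12,90))
p,d=load('top')
g=cv2.cvtColor(p,cv2.COLOR_RGB2GRAY)[172:198,250:280]
g=cv2.resize(g,None,fx=6,fy=6,interpolation=cv2.INTER_CUBIC)
k=max(cv2.findContours((g<140).astype(np.uint8),0,1)[0],key=cv2.contourArea)[:,0]
print('nest centre',cv2.fitEllipse(onplane('top',(k+.5)/6-.5+[250,172],.01)[:,:2].astype(np.float32)))
E
```

```text
(0.44, -0.332, 0.12, 90) -> [0.6469, -0.2206, 0.3206, -0.0, -0.0, -0.3613] rows 6.1
nest centre ((0.6025793552398682, 0.2652740180492401), (0.03435513749718666, 0.03456735238432884), 66.94985961914062)
```

Emit:
arm_command(
  plan=[
    [[0.647,-0.221,0.32,0,0,-0.361],[0.647,-0.221,0.32,0,0,-0.361],[0.647,-0.221,0.32,0,0,-0.361],[0.647,-0.221,0.32,0,0,-0.361],[0.647,-0.221,0.32,0,0,-0.361],[0.647,-0.221,0.32,0,0,-0.361],[0.647,-0.221,0.32,0,0,-0.361],[0.647,-0.221,0.32,0,0,-0.361],[0.647,-0.221,0.32,0,0,-0.361],[0.647,-0.221,0.32,0,0,-0.361]],
  ],
  grip=0.63,
)

```text
clock: 1.75
ee_pos: [0.4399, -0.332, 0.1204]
tool_rot: [180.0, 0.0, 89.9]
force: [-0.2, 0.6, 0.4]
grip_width: 0.626
finger_force: 0.0
```

```bash
python3 - <<'E'
from h import *
p,d=snap('side'); C=cloud('side',d).reshape(-1,3); o=get_obs(); t=o['ee_pos'];a=np.radians(o['tool_rot'][2])
q=C[(np.hypot(*(C[:,:2]-t[:2]).T)<.08)&(C[:,2]<.2)&(C[:,2]>.06)]
y=np.array([np.sin(a),-np.cos(a)]); s=(q[:,:2]-t[:2])@y
for lo in np.arange(-.06,.06,.01):
    w=q[(s>lo)&(s<lo+.01)]
    if len(w): print(lo.round(2),len(w),np.percentile(w[:,2],[0,3]).round(4))
u,v=proj('side',t)[0].astype(int); print(u,v)
save(cv2.resize(p[v-50:v+70,u-75:u+75],None,fx=4,fy=4,interpolation=cv2.INTER_CUBIC),'tips')
E
```

```text
-0.06 35 [0.1571 0.1585]
-0.05 27 [0.1171 0.1225]
-0.04 81 [0.1088 0.1153]
-0.03 48 [0.1071 0.1168]
-0.02 14 [0.1789 0.1795]
-0.01 13 [0.1779 0.1794]
0.0 19 [0.1776 0.1779]
0.01 18 [0.1768 0.1778]
0.02 64 [0.1065 0.1117]
0.03 35 [0.1123 0.1154]
0.04 37 [0.1388 0.1495]
0.05 44 [0.1548 0.1566]
331 240
```

View pics/tips.png

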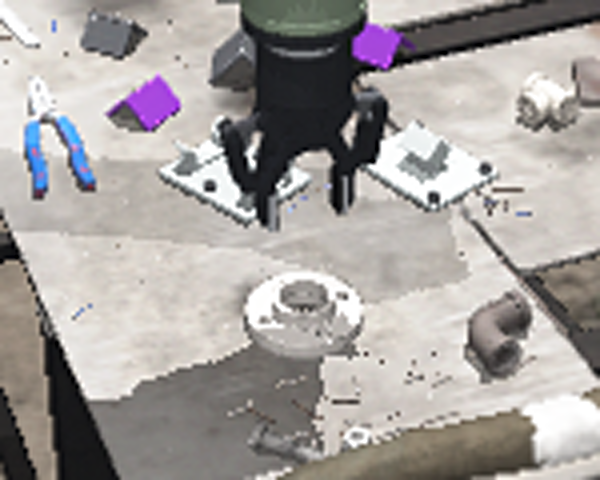

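The picture shows the gripper over the flange, with the fingertips at about 13 mm ahead of the TCP at 54 mm opening. I'll open and descend.

Emit:
arm_command(
  plan=[
    [[0,0,0,0,0,0],[0,0,0.05,0,0,0],[0,0,0.12,0,0,0],[0,0,0.19,0,0,0],[0,0,0.22,0,0,0],[0,0,0.228,0,0,0],[0,0,0.228,0,0,0]],
  ],
  grip=1,
)

```text
clock: 2.68
ee_pos: [0.4403, -0.332, 0.0297]
tool_rot: [180.0, 0.0, 89.9]
force: [0.0, 0.7, 1.0]
grip_width: 1.004
finger_force: 0.0
```

Emit:
arm_command(
  plan=[
    [[0,0,0,0,0,0],[0,0,0,0,0,0],[0,0,0,0,0,0],[0,0,0,0,0,0],[0,0,0,0,0,0],[0,0,0,0,0,0],[0,0,0,0,0,0],[0,0,0,0,0,0]],
  ],
  grip=0,
  squeeze=70,
)

```text
clock: 3.68
ee_pos: [0.4399, -0.332, 0.0302]
tool_rot: [180.0, 0.0, 89.9]
force: [-4.9, 2.5, 21.3]
grip_width: 0.587
finger_force: 69.8
```

Emit:
arm_command(
  plan=[
    [[0,0,-0.01,0,0,0],[0,0,-0.04,0,0,0],[0,0,-0.1,0,0,0],[0,0,-0.16,0,0,0],[0,0,-0.2,0,0,0],[0,0,-0.2,0,0,0]],
  ],
)

```text
clock: 4.42
ee_pos: [0.4402, -0.3321, 0.1099]
tool_rot: [179.9, 0.0, 89.9]
force: [0.7, -0.4, -7.8]
grip_width: 0.583
finger_force: 74.1
```

```bash
python3 - <<'E'
from h import *
o=get_obs(); t=o['ee_pos']; print(t,o['tool_rot'],o['force'],o['grip_width'],o['finger_force'])
p,d=snap('side'); C=cloud('side',d)
u,v=proj('side',t)[0].astype(int); print(u,v)
q=C.reshape(-1,3); q=q[(np.hypot(*(q[:,:2]-t[:2]).T)<.06)&(q[:,2]>.05)&(q[:,2]<.115)]
print(np.percentile(q[:,2],[1,5,25,50,75]).round(4)); disc=q[q[:,2]<t[2]-.014]; print(cv2.minEnclosingCircle(disc[:,:2].astype(np.float32)))
save(cv2.resize(p[v-40:v+40,u-50:u+50],None,fx=6,fy=6,interpolation=cv2.INTER_CUBIC),'flangeheld')
plan((.6026,.2653,.13,90))
E
```

```text
[ 0.44024754 -0.33212892  0.10993886] [1.79933516e+02 4.36229381e-02 8.99356487e+01] [ 0.74499528 -0.43590407 -7.81796966] 0.5831722248035827 74.13183217810001
331 243
[0.0799 0.0826 0.0899 0.0931 0.099 ]
((0.43594080209732056, -0.332775354385376), 0.05262399837374687)
(0.6026, 0.2653, 0.13, 90) -> [1.4934, 0.4052, -0.0525, 0.0, 0.0, -0.0003] rows 9.9
```

View pics/flangeheld.png

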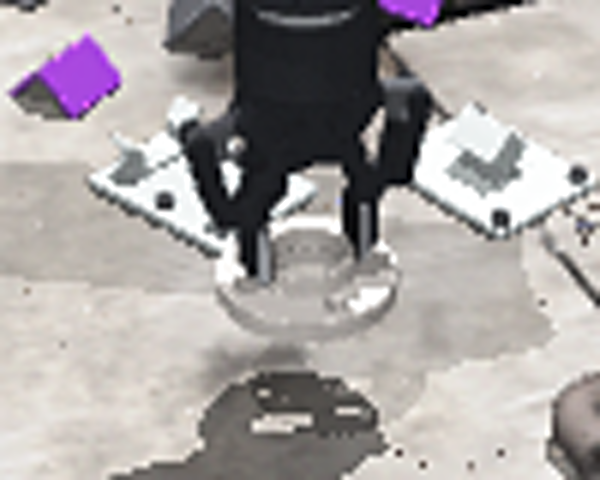

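The flange is held level by the hub (disc rim around (308,290) in the crop). Moving towards the nest.

Emit:
arm_command(
  plan=[
    [[0.08,0.02,-0.02,0,0,0],[0.2,0.055,-0.05,0,0,0],[0.35,0.095,-0.05,0,0,0],[0.5,0.135,-0.05,0,0,0],[0.65,0.176,-0.05,0,0,0],[0.8,0.217,-0.05,0,0,0],[0.95,0.257,-0.05,0,0,0],[1.0,0.271,-0.05,0,0,0]],
  ],
)

```text
clock: 5.48
ee_pos: [0.5486, 0.0724, 0.1281]
tool_rot: [-179.9, -0.1, 90.2]
force: [-0.9, -1.3, -6.2]
grip_width: 0.586
finger_force: 74.1
```

```bash
python3 - <<'E'
from h import *
plan((.6026,.2653,.12,90),(.6026,.2653,.064,90))
E
```

```text
(0.6026, 0.2653, 0.12, 90) -> [0.4816, 0.1368, 0.0208, -0.0003, -0.0005, 0.0012] rows 3.2
(0.6026, 0.2653, 0.064, 90) -> [0.4814, 0.137, 0.1608, -0.0003, -0.0005, 0.0012] rows 0.9
```

Emit:
arm_command(
  plan=[
    [[0.14,0.04,0,0,0,0],[0.28,0.08,0,0,0,0],[0.4,0.11,0,0,0,0],[0.47,0.13,0,0,0,0],[0.492,0.135,0.02,0,0,0],[0.492,0.135,0.02,0,0,0],[0.492,0.135,0.02,0,0,0],[0.492,0.135,0.02,0,0,0]],
  ],
)

```text
clock: 6.48
ee_pos: [0.6032, 0.2638, 0.1214]
tool_rot: [180.0, 0.0, 89.9]
force: [-1.9, -0.2, -8.0]
grip_width: 0.582
finger_force: 74.3
```

```bash
python3 - <<'E'
from h import *
o=get_obs();print(o['q'].round(1))
plan((.6026,.2653,.064,90),(.6026,.2653,.041,90),(.6026,.2653,.038,90))
p,d=snap('top');t=o['ee_pos'];C=cloud('top',d);Z=C[...,2]+.001
u,v=proj('top',t)[0].astype(int)
q=C[v-30:v+30,u-30:u+30].reshape(-1,3); z=q[:,2]+.001
m=(z>t[2]-.021)&(z<t[2]-.008); print(t,m.sum())
if m.sum()>20:
    k=q[m][:,:2]; r=np.hypot(*(k-t[:2]).T); k=k[r<.056]; print(cv2.minEnclosingCircle(k.astype(np.float32)))
save(cv2.resize(p[v-40:v+40,u-50:u+50],None,fx=6,fy=6,interpolation=cv2.INTER_CUBIC),'overnest')
E
```

```text
[-23.7  56.6  -6.4  73.1   6.9  50.6 -31.8]
(0.6026, 0.2653, 0.064, 90) -> [0.0037, -0.0015, 0.1434, 0.0001, 0.0001, -0.0006] rows 0.9
(0.6026, 0.2653, 0.041, 90) -> [0.0037, -0.0015, 0.2009, 0.0001, 0.0001, -0.0006] rows 0.4
(0.6026, 0.2653, 0.038, 90) -> [0.0037, -0.0015, 0.2084, 0.0001, 0.0001, -0.0006] rows 0.0
[0.60318824 0.2638367  0.12138001] 0
```

View pics/overnest.png

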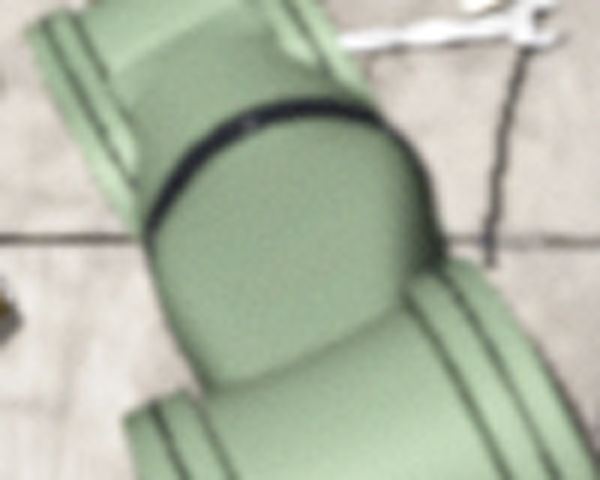

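The top view is blocked by the wrist, so I'll descend gently and watch the force.

Emit:
arm_command(
  plan=[
    [[0.0037,-0.0015,0.05,0,0,0],[0.0037,-0.0015,0.1,0,0,0],[0.0037,-0.0015,0.13,0,0,0],[0.0037,-0.0015,0.15,0,0,0],[0.0037,-0.0015,0.16,0,0,0],[0.0037,-0.0015,0.17,0,0,0],[0.0037,-0.0015,0.175,0,0,0],[0.0037,-0.0015,0.175,0,0,0]],
  ],
)

```text
clock: 7.52
ee_pos: [0.6024, 0.2663, 0.0512]
tool_rot: [180.0, -0.0, 89.9]
force: [0.4, -0.1, -6.8]
grip_width: 0.586
finger_force: 74.3
```

```bash
python3 - <<'E'
from h import *
o=get_obs();t=o['ee_pos'];print(t,o['force'],o['torque'])
p,d=snap('side');u,v=proj('side',t-[0,0,.03])[0].astype(int)
save(cv2.resize(p[v-40:v+40,u-50:u+50],None,fx=7,fy=7,interpolation=cv2.INTER_CUBIC),'nestlow')
E
```

```text
[0.60237879 0.26632729 0.05119232] [ 0.35099079 -0.06739981 -6.84342836] [-0.00522626  0.04424112  0.01660054]
```

View pics/nestlow.png

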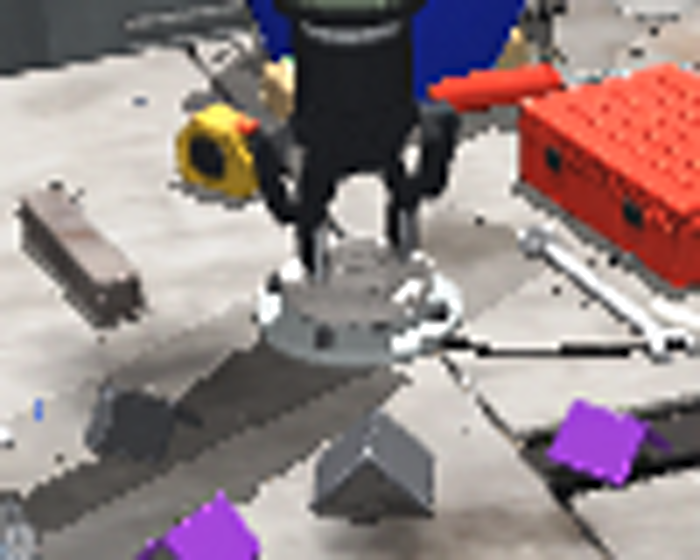

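Emit:
arm_command(
  plan=[
    [[-0.002,0,0.007,0,0,0],[-0.002,0,0.014,0,0,0],[-0.002,0,0.021,0,0,0],[-0.002,0,0.027,0,0,0],[-0.002,0,0.029,0,0,0],[-0.002,0,0.029,0,0,0]],
  ],
)

```text
clock: 8.32
ee_pos: [0.6023, 0.2655, 0.0404]
tool_rot: [180.0, -0.0, 89.9]
force: [-6.3, -3.6, 10.4]
grip_width: 0.585
finger_force: 76.8
```

Emit:
arm_command(
  plan=[
    [[-0.002,0,0,0,0,0],[0,0,0,0,0,0],[0,0,0,0,0,0],[0,0,-0.03,0,0,0],[0,0,-0.1,0,0,0],[0,0,-0.2,0,0,0],[0,0,-0.25,0,0,0]],
  ],
  grip=1,
)

```text
clock: 9.2
ee_pos: [0.603, 0.2658, 0.1425]
tool_rot: [179.9, -0.1, 89.9]
force: [0.3, 0.4, 0.5]
grip_width: 1.005
finger_force: 0.0
```

```bash
python3 - <<'E'
from h import *
o=get_obs();t=o['ee_pos'];print(o['force'])
p,d=snap('side');C=cloud('side',d);q=C.reshape(-1,3)
q=q[(np.hypot(q[:,0]-.6026,q[:,1]-.2653)<.075)&(q[:,2]>-.01)&(q[:,2]<.06)]
r=np.hypot(q[:,0]-.6026,q[:,1]-.2653)
for a,b in((.0,.025),(.03,.047),(.06,.066)): print(a,np.percentile(q[(r>a)&(r<b)][:,2],[10,50,90]).round(4))
D=q[(r>.03)&(r<.047)&(q[:,2]>.012)]; A=np.c_[D[:,:2]-[.6026,.2653],np.ones(len(D))]; print('plane',np.linalg.lstsq(A,D[:,2],rcond=None)[0])
plan((.4518,.396,.11,94.7),(.4518,.396,.02,94.7))
E
```

```text
[0.28318674 0.44409748 0.45951895]
0.0 [0.0198 0.029  0.0368]
0.03 [0.0124 0.0229 0.0276]
0.06 [-0.      0.0085  0.0139]
plane [-0.00664593  0.02141988  0.02377215]
(0.4518, 0.396, 0.11, 94.7) -> [0.3244, -0.3801, 0.085, 0.0015, -0.0007, -0.0265] rows 3.2
(0.4518, 0.396, 0.02, 94.7) -> [0.3239, -0.3811, 0.31, 0.0015, -0.0007, -0.0265] rows 1.4
```

The flange is seated: disc top at 23 mm and level. Next is the tube.

Emit:
arm_command(
  plan=[
    [[0.08,-0.1,0,0,0,-0.01],[0.18,-0.22,0.04,0,0,-0.02],[0.27,-0.32,0.08,0,0,-0.0265],[0.324,-0.38,0.14,0,0,-0.0265],[0.324,-0.38,0.2,0,0,-0.0265],[0.324,-0.38,0.26,0,0,-0.0265],[0.324,-0.381,0.29,0,0,-0.0265],[0.324,-0.381,0.3,0,0,-0.0265],[0.324,-0.381,0.3,0,0,-0.0265],[0.324,-0.381,0.3,0,0,-0.0265]],
  ],
)

```text
clock: 10.5
ee_pos: [0.4504, 0.3954, 0.0203]
tool_rot: [180.0, -0.0, 94.7]
force: [-0.4, -0.4, 0.5]
grip_width: 0.999
finger_force: 0.0
```

Emit:
arm_command(
  plan=[
    [[0,0,0,0,0,0],[0,0,0,0,0,0],[0,0,0,0,0,0],[0,0,0,0,0,0],[0,0,0,0,0,0],[0,0,0,0,0,0],[0,0,0,0,0,0],[0,0,0,0,0,0],[0,0,0,0,0,0]],
  ],
  grip=0,
  squeeze=60,
)

```text
clock: 11.62
ee_pos: [0.4503, 0.3954, 0.0199]
tool_rot: [180.0, -0.0, 94.7]
force: [-0.4, -0.5, 5.9]
grip_width: 0.336
finger_force: 60.6
```

```bash
python3 - <<'E'
from h import *
o=get_obs();print(o['ee_pos'],o['tool_rot'],o['force'],o['grip_width'],o['finger_force'])
plan((.4518,.396,.12,94.7),(.4585,-.118,.12,116))
E
```

```text
[0.450277   0.39535759 0.01987457] [ 1.79971064e+02 -2.29340370e-02  9.47143513e+01] [-0.36785569 -0.52167882  5.92393477] 0.3363436716783557 60.55764198303223
(0.4518, 0.396, 0.12, 94.7) -> [0.0014, 0.0041, -0.2503, 0.0002, -0.0001, 0.0001] rows 1.6
(0.4585, -0.118, 0.12, 116) -> [-1.2806, -0.0849, -0.2509, 0.0002, -0.0001, -0.1183] rows 8.2
```

Emit:
arm_command(
  plan=[
    [[0,0,-0.02,0,0,0],[0,0,-0.08,0,0,0],[0,0,-0.16,0,0,0],[-0.08,0,-0.23,0,0,-0.01],[-0.22,-0.01,-0.25,0,0,-0.03],[-0.36,-0.02,-0.25,0,0,-0.05],[-0.5,-0.03,-0.25,0,0,-0.07],[-0.64,-0.04,-0.25,0,0,-0.09],[-0.78,-0.05,-0.25,0,0,-0.1],[-0.9,-0.06,-0.25,0,0,-0.118],[-0.98,-0.065,-0.25,0,0,-0.118],[-0.98,-0.065,-0.25,0,0,-0.118]],
  ],
)

```text
clock: 13.12
ee_pos: [0.4563, 0.0, 0.1198]
tool_rot: [-180.0, 0.1, 115.7]
force: [-0.1, 1.0, -3.3]
grip_width: 0.337
finger_force: 59.9
```

```bash
python3 - <<'E'
from h import *
o=get_obs();print(o['tool_rot'],o['force'],o['grip_width'],o['finger_force'])
plan((.4585,-.118,.10,115.7))
E
```

```text
[-1.79966776e+02  5.08213776e-02  1.15737465e+02] [-0.103787    1.01956883 -3.29140593] 0.3368319876744976 59.85168635845184
(0.4585, -0.118, 0.1, 115.7) -> [-0.2681, -0.1231, 0.0497, -0.0002, 0.0003, 0.0002] rows 1.9
```

Emit:
arm_command(
  plan=[
    [[-0.07,-0.035,0,0,0,0],[-0.18,-0.085,0.02,0,0,0],[-0.25,-0.115,0.045,0,0,-0.002],[-0.268,-0.123,0.05,0,0,-0.002],[-0.268,-0.123,0.05,0,0,-0.002],[-0.268,-0.123,0.05,0,0,-0.002],[-0.268,-0.123,0.05,0,0,-0.002]],
  ],
)

```text
clock: 14.0
ee_pos: [0.4593, -0.1146, 0.0997]
tool_rot: [180.0, -0.0, 116.4]
force: [0.8, -0.3, -3.4]
grip_width: 0.341
finger_force: 59.8
```

```bash
python3 - <<'E'
from h import *
o=get_obs();t=o['ee_pos'];print(t)
for n in('top','side'):
    D=[snap(n)[1] for _ in range(5)]; d=np.median(D,0); q=cloud(n,d).reshape(-1,3); 
    if n=='top': q[:,2]+=.001
    a=np.radians(116); e=np.array([np.cos(a),np.sin(a)]); f=np.array([-e[1],e[0]])
    s=(q[:,:2]-t[:2])@e; w=(q[:,:2]-t[:2])@f
    m=(abs(w)<.03)&(abs(s)<.09)&(abs(s)>.015)&(q[:,2]>t[2]+.003)&(q[:,2]<t[2]+.018)
    print(n,m.sum())
    for lo in np.arange(-.09,.09,.015):
        k=m&(s>lo)&(s<lo+.015)
        if k.sum()>4: print(lo.round(3),k.sum(),'w',w[k].min().round(4),w[k].max().round(4),'s',s[k].min().round(4),s[k].max().round(4),'z',np.median(q[k,2]).round(4))
save(load('top')[0][180:280,320:430].repeat(5,0).repeat(5,1),'tubetop')
E
```

```text
[ 0.45929757 -0.11460828  0.09974566]
top 172
0.015 42 w -0.012 0.0169 s 0.0156 0.03 z 0.1101
0.03 42 w -0.0118 0.017 s 0.0305 0.0447 z 0.1101
0.045 45 w -0.0117 0.017 s 0.045 0.0597 z 0.1099
0.06 43 w -0.0116 0.0172 s 0.0608 0.0748 z 0.11
side 114
-0.075 23 w -0.0114 0.017 s -0.0738 -0.0607 z 0.1092
-0.06 23 w -0.0113 0.0164 s -0.0594 -0.0457 z 0.1093
-0.045 22 w -0.0103 0.0178 s -0.045 -0.0303 z 0.1094
-0.03 25 w -0.0115 0.0173 s -0.0297 -0.0156 z 0.1094
0.06 13 w 0.0045 0.0195 s 0.0601 0.0738 z 0.1088
```

View pics/tubetop.png

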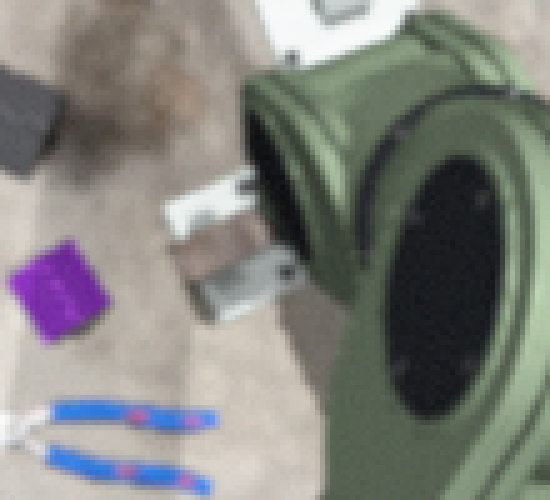

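The top view shows the tube end (brown, (225,245) in the crop) above the saddle, roughly lined up. Both cameras see the tube about 2.7 mm off the reported TCP, so I'll compare it directly with the cheeks.

```bash
python3 - <<'E'
from h import *
t=get_obs()['ee_pos']; a=np.radians(116); e=np.array([np.cos(a),np.sin(a)]); f=np.array([-e[1],e[0]])
q=np.load('c.npy').reshape(-1,3); q[:,2]+=.001   # bench frame, top
s=(q[:,:2]-t[:2])@e; w=(q[:,:2]-t[:2])@f
pl=(abs(w)<.06)&(abs(s)<.075)&(q[:,2]>.006)&(q[:,2]<.011)
print('plate w',w[pl].min(),w[pl].max(),'s',s[pl].min(),s[pl].max())
ch=(abs(w)<.06)&(abs(s)<.075)&(q[:,2]>.015)&(q[:,2]<.04)
for z0,z1 in((.015,.025),(.025,.037)):
  k=ch&(q[:,2]>z0)&(q[:,2]<z1)
  for g in(k&(s<0),k&(s>0)):
    x=w[g]; print(z0,'w<0',x[x<0].min().round(4),x[x<0].max().round(4),'w>0',x[x>0].min().round(4),x[x>0].max().round(4),'s',s[g].min().round(4),s[g].max().round(4),len(x))
P=q[pl][:,:2].astype(np.float32); print(cv2.minAreaRect(P))
E
```

```text
plate w -0.04375197789632347 0.047685778278286184 s -0.05776736124325986 0.05495001882769309
0.015 w<0 -0.0334 -0.0056 w>0 0.0194 0.0351 s -0.0469 -0.0009 8
0.015 w<0 -0.0186 -0.0155 w>0 0.0366 0.0366 s 0.0039 0.0471 5
0.025 w<0 -0.0298 -0.0176 w>0 0.021 0.0318 s -0.0494 -0.0297 42
0.025 w<0 -0.0275 -0.0169 w>0 0.0214 0.0337 s 0.0275 0.0474 44
((0.45801568031311035, -0.11771021783351898), (0.08958328515291214, 0.11398564279079437), 27.02702522277832)
```

Emit:
arm_command(
  plan=[
    [[-0.004,0.002,0.05,0,0,-0.002],[-0.004,0.002,0.09,0,0,-0.002],[-0.004,0.002,0.11,0,0,-0.002],[-0.004,0.002,0.125,0,0,-0.002],[-0.004,0.002,0.14,0,0,-0.002],[-0.004,0.002,0.15,0,0,-0.002],[-0.004,0.002,0.155,0,0,-0.002],[-0.004,0.002,0.155,0,0,-0.002]],
  ],
)

```text
clock: 15.5
ee_pos: [0.4605, -0.1166, 0.0375]
tool_rot: [180.0, -0.0, 116.7]
force: [-0.5, -0.5, -3.4]
grip_width: 0.344
finger_force: 60.0
```

Emit:
arm_command(
  plan=[
    [[0,0,0.006,0,0,0],[0,0,0.011,0,0,0],[0,0,0.014,0,0,0],[0,0,0.014,0,0,0]],
  ],
)

```text
clock: 16.0
ee_pos: [0.4605, -0.1166, 0.0319]
tool_rot: [180.0, -0.0, 116.7]
force: [0.2, -0.2, -3.5]
grip_width: 0.34
finger_force: 60.0
```

Emit:
arm_command(
  plan=[
    [[0,0,0.002,0,0,0],[0,0,0.004,0,0,0],[0,0,0.004,0,0,0]],
  ],
)

```text
clock: 16.38
ee_pos: [0.4605, -0.1166, 0.0318]
tool_rot: [180.0, 0.1, 116.7]
force: [-8.2, 3.5, 43.6]
grip_width: 0.338
finger_force: 66.2
```

Emit:
arm_command(
  plan=[
    [[0,0,-0.003,0,0,0],[0,0,-0.003,0,0,0],[0,0,-0.003,0,0,0],[0,0,-0.003,0,0,0],[0,0,-0.04,0,0,0],[0,0,-0.12,0,0,0],[0,0,-0.22,0,0,0],[0,0,-0.25,0,0,0]],
  ],
  grip=1,
)

```text
clock: 17.38
ee_pos: [0.461, -0.1168, 0.1321]
tool_rot: [179.9, 0.1, 116.7]
force: [0.2, -0.5, -1.5]
grip_width: 1.003
finger_force: 0.0
```

```bash
python3 - <<'E'
from h import *
o=get_obs();print(o['ee_pos'],o['force'],o['grip_width'])
a=np.radians(116.6); e=np.array([np.cos(a),np.sin(a)]); f=np.array([-e[1],e[0]])
p,d=snap('side');q=cloud('side',d).reshape(-1,3)
s=(q[:,:2]-[.458,-.1177])@e; w=(q[:,:2]-[.458,-.1177])@f
for lo in (-.075,-.03,-.015,0,.015,.06):
    k=(abs(w)<.025)&(s>lo)&(s<lo+.015)&(q[:,2]>.036)&(q[:,2]<.06)
    print(lo,k.sum(),'w',w[k].min().round(4) if k.sum() else '',w[k].max().round(4) if k.sum() else '','z',np.median(q[k,2]).round(4) if k.sum() else '')
plan((.458,-.11,.16,45),(.4265,.1708,.11,41.7),(.4265,.1708,.022,41.7))
E
```

```text
[ 0.46097253 -0.11681393  0.1320509 ] [ 0.17310587 -0.52603863 -1.50139957] 1.0026389004840548
-0.075 23 w -0.0159 0.016 z 0.041
-0.03 22 w -0.0101 0.0155 z 0.0427
-0.015 19 w -0.0131 0.0172 z 0.0416
0 19 w -0.0127 0.0141 z 0.0417
0.015 22 w -0.0234 0.019 z 0.0412
0.06 18 w -0.0132 0.0152 z 0.0418
(0.458, -0.11, 0.16, 45) -> [0.0187, 0.001, -0.0693, 0.0008, 0.0, 0.3981] rows 6.7
(0.4265, 0.1708, 0.11, 41.7) -> [0.6816, 0.2453, 0.0552, 0.0008, -0.0, 0.4164] rows 4.6
(0.4265, 0.1708, 0.022, 41.7) -> [0.682, 0.2449, 0.2752, 0.0008, -0.0, 0.4164] rows 1.4
```

The tube is seated (top at 42 mm, centred). Now the small cleat.

Emit:
arm_command(
  plan=[
    [[0.08,0.03,0,0,0,0.06],[0.17,0.06,0,0,0,0.115],[0.26,0.09,0,0,0,0.17],[0.35,0.125,0,0,0,0.225],[0.44,0.16,0.02,0,0,0.28],[0.53,0.19,0.04,0,0,0.335],[0.62,0.22,0.06,0,0,0.39],[0.682,0.245,0.08,0,0,0.4164],[0.682,0.245,0.14,0,0,0.4164],[0.682,0.245,0.2,0,0,0.4164],[0.682,0.245,0.2,0,0,0.4164],[0.682,0.245,0.2,0,0,0.4164]],
  ],
)

```text
clock: 18.92
ee_pos: [0.4256, 0.171, 0.0507]
tool_rot: [180.0, 0.0, 41.7]
force: [0.2, -0.1, -0.0]
grip_width: 1.003
finger_force: 0.0
```

```bash
python3 - <<'E'
from h import *
plan((.4265,.1708,.021,41.7))
E
```

```text
(0.4265, 0.1708, 0.021, 41.7) -> [0.0013, 0.0018, 0.0741, 0.0001, 0.0001, 0.0001] rows 0.5
```

Emit:
arm_command(
  plan=[
    [[0.001,0.002,0.03,0,0,0],[0.001,0.002,0.06,0,0,0],[0.001,0.002,0.074,0,0,0],[0.001,0.002,0.074,0,0,0]],
  ],
)

```text
clock: 19.42
ee_pos: [0.4262, 0.1707, 0.0203]
tool_rot: [-180.0, 0.0, 41.7]
force: [0.5, 0.3, -0.5]
grip_width: 0.998
finger_force: 0.0
```

Emit:
arm_command(
  plan=[
    [[0,0,0,0,0,0],[0,0,0,0,0,0],[0,0,0,0,0,0],[0,0,0,0,0,0],[0,0,0,0,0,0],[0,0,0,0,0,0],[0,0,0,0,0,0],[0,0,0,0,0,0]],
  ],
  grip=0,
  squeeze=60,
)

```text
clock: 20.42
ee_pos: [0.4267, 0.1707, 0.0212]
tool_rot: [180.0, -0.0, 41.7]
force: [0.9, -2.2, 7.5]
grip_width: 0.614
finger_force: 60.9
```

```bash
python3 - <<'E'
from h import *
plan((.4265,.1708,.12,41.7),(.628,-.1708,.15,19.5))
E
```

```text
(0.4265, 0.1708, 0.12, 41.7) -> [-0.0001, -0.0004, -0.247, 0.0001, -0.0002, 0.0001] rows 1.6
(0.628, -0.1708, 0.15, 19.5) -> [-0.1922, 0.9724, -0.3217, 0.0001, -0.0002, 0.1234] rows 6.4
```

Emit:
arm_command(
  plan=[
    [[0,0,-0.03,0,0,0],[0,0,-0.1,0,0,0],[-0.01,0.06,-0.2,0,0,0.01],[-0.04,0.2,-0.22,0,0,0.03],[-0.07,0.34,-0.22,0,0,0.05],[-0.1,0.48,-0.22,0,0,0.07],[-0.125,0.62,-0.22,0,0,0.09],[-0.15,0.76,-0.22,0,0,0.11],[-0.175,0.89,-0.22,0,0,0.1234],[-0.192,0.972,-0.22,0,0,0.1234],[-0.192,0.972,-0.22,0,0,0.1234],[-0.192,0.972,-0.22,0,0,0.1234],[-0.192,0.972,-0.22,0,0,0.1234]],
  ],
)

```text
clock: 22.05
ee_pos: [0.6278, -0.1694, 0.1091]
tool_rot: [-180.0, -0.0, 19.6]
force: [0.3, -0.6, -0.8]
grip_width: 0.617
finger_force: 63.5
```

```bash
cat > cmpr.py <<'E'
from h import *
o=get_obs();t=o['ee_pos'];print(t,o['tool_rot'],o['force'],o['grip_width'],o['finger_force'])
a=np.radians(109.5); e=np.array([np.cos(a),np.sin(a)]); f=np.array([-e[1],e[0]])
C0=np.array([.628,-.1705])
D=[];
for _ in range(5): p,d=snap('side'); D.append(d)
q=cloud('side',np.median(D,0)).reshape(-1,3)
s=(q[:,:2]-C0)@e; w=(q[:,:2]-C0)@f
H=q[:,2]-(t[2]-.0212)
def prof(name,s,w,H,m,bins):
    for lo in bins:
        k=m&(s>lo)&(s<lo+.01)
        if k.sum()>3:
            i=np.argsort(-H[k])[:6]; print(name,lo.round(3),k.sum(),'w',w[k].min().round(4),w[k].max().round(4),'top',w[k][i].round(4)[:4],H[k].max().round(4))
m=(abs(w)<.05)&(abs(s)<.045)&(H>.002)&(H<.045)
prof('held',s,w,H,m,np.arange(-.04,.04,.01))
k=m&(abs(s)<.04); print('s range',s[k].min(),s[k].max())
E
cat > fix.py <<'E'
from h import *
a=np.radians(109.5); e=np.array([np.cos(a),np.sin(a)]); f=np.array([-e[1],e[0]]); C0=np.array([.628,-.1705])
q=np.load('c.npy').reshape(-1,3); q[:,2]+=.001
s=(q[:,:2]-C0)@e; w=(q[:,:2]-C0)@f
pl=(abs(w)<.06)&(abs(s)<.07)&(q[:,2]>.005)&(q[:,2]<.012); print('plate',w[pl].min(),w[pl].max(),s[pl].min(),s[pl].max(),cv2.minAreaRect(q[pl][:,:2].astype(np.float32))[2])
b=(abs(w)<.03)&(abs(s)<.04)&(q[:,2]>.015); print('bar',w[b].min(),w[b].max(),s[b].min(),s[b].max(),'ridge',w[b&(q[:,2]>.038)].mean(),q[b][:,2].max())
# symmetric planes: z = zr - |w-w0|
from scipy.optimize import least_squares
r=least_squares(lambda x:q[b][:,2]-(x[0]-abs(w[b]-x[1]-x[2]*s[b])),[.046,0,0],loss='soft_l1',f_scale=.001); print('tent fit zr,w0,slope',r.x)
E
python3 cmpr.py; python3 fix.py
```

```text
[ 0.62778612 -0.16941794  0.1090737 ] [-1.79971029e+02 -5.10150283e-03  1.95751136e+01] [ 0.25723753 -0.56361661 -0.82957593] 0.6168018264930655 63.4564483165741
held -0.04 35 w -0.0034 0.0147 top [0.0104 0.0077 0.0047 0.0018] 0.0423
held -0.03 22 w -0.0237 0.0238 top [0.013  0.0105 0.0127 0.013 ] 0.0423
held -0.02 22 w -0.0006 0.025 top [ 0.005  -0.0006  0.0034  0.0032] 0.031
held -0.01 24 w -0.0006 0.0264 top [-0.0006 -0.0004  0.0004  0.0029] 0.0325
held 0.0 24 w -0.0006 0.0265 top [-0.0002 -0.0006  0.0013  0.0019] 0.0306
held 0.01 26 w -0.0025 0.0275 top [-0.0011 -0.0025 -0.0018  0.0009] 0.0314
held 0.02 38 w -0.0093 0.0244 top [ 0.0001 -0.0032  0.0034 -0.0012] 0.0448
held 0.03 10 w -0.0116 0.0133 top [-0.0116  0.012   0.0126  0.0124] 0.0439
s range -0.03941277348812773 0.03466455226487566
plate -0.0425856661352471 0.043213332793668645 -0.054760852684810124 0.05206472840102796 19.45110511779785
bar -0.01667646871144552 0.01631371147054495 -0.019601041211574476 0.0207211502284118 ridge 0.00033385697159174233 0.047642471833888034
tent fit zr,w0,slope [ 0.04644426 -0.00061982 -0.00777555]
```

Emit:
arm_command(
  plan=[
    [[0,0.006,0.04,0,0,0],[0,0.006,0.08,0,0,0],[0,0.006,0.11,0,0,0],[0,0.006,0.13,0,0,0],[0,0.006,0.145,0,0,0],[0,0.006,0.155,0,0,0],[0,0.006,0.16,0,0,0],[0,0.006,0.16,0,0,0]],
  ],
)

```text
clock: 23.3
ee_pos: [0.6285, -0.1729, 0.045]
tool_rot: [-180.0, 0.0, 19.5]
force: [-3.6, 0.1, 2.2]
grip_width: 0.615
finger_force: 63.7
```

Emit:
arm_command(
  plan=[
    [[0,0,0.003,0,0,0],[0,0,0.006,0,0,0],[0,0,0.008,0,0,0],[0,0,0.008,0,0,0]],
  ],
)

```text
clock: 23.8
ee_pos: [0.6282, -0.1735, 0.044]
tool_rot: [180.0, 0.0, 19.5]
force: [-20.3, 2.1, 41.7]
grip_width: 0.619
finger_force: 67.6
```

Emit:
arm_command(
  plan=[
    [[-0.001,0,-0.004,0,0,0],[-0.003,0,-0.006,0,0,0],[-0.004,0,-0.006,0,0,0],[-0.004,0,-0.003,0,0,0],[-0.004,0,0,0,0,0],[-0.004,0,0.001,0,0,0],[-0.004,0,0.001,0,0,0]],
  ],
)

```text
clock: 24.68
ee_pos: [0.6269, -0.1737, 0.0428]
tool_rot: [180.0, 0.0, 19.5]
force: [-14.9, 2.5, 34.3]
grip_width: 0.617
finger_force: 66.9
```

Emit:
arm_command(
  plan=[
    [[0,0,-0.004,0,0,0],[-0.003,0,-0.004,0,0,0],[-0.003,0,-0.001,0,0,0],[-0.003,0,0,0,0,0],[-0.003,0,0,0,0,0]],
  ],
)

```text
clock: 25.3
ee_pos: [0.6267, -0.1736, 0.0428]
tool_rot: [180.0, -0.1, 19.5]
force: [-8.6, 2.4, 32.0]
grip_width: 0.616
finger_force: 66.6
```

Emit:
arm_command(
  plan=[
    [[0,0,-0.003,0,0,0],[0,0,-0.003,0,0,0],[0,0,-0.003,0,0,0],[0,0,-0.003,0,0,0],[0,0,-0.05,0,0,0],[0,0,-0.13,0,0,0],[0,0,-0.2,0,0,0]],
  ],
  grip=1,
)

```text
clock: 26.18
ee_pos: [0.6263, -0.1737, 0.1235]
tool_rot: [180.0, -0.1, 19.5]
force: [-0.1, -0.3, 0.2]
grip_width: 1.0
finger_force: 0.0
```

```bash
python3 - <<'E'
from h import *
plan((.56,.03,.13,-10),(.5363,.0633,.1,-25.1),(.5363,.0633,.05,-25.1))
E
```

```text
(0.56, 0.03, 0.13, -10) -> [0.014, -0.5354, -0.0165, 0.0001, -0.0004, 0.164] rows 3.4
(0.5363, 0.0633, 0.1, -25.1) -> [-0.0142, -0.6337, 0.0584, 0.0001, -0.0004, 0.2479] rows 1.4
(0.5363, 0.0633, 0.05, -25.1) -> [-0.0143, -0.6338, 0.1834, 0.0001, -0.0004, 0.2479] rows 0.8
```

Move to the large cleat, which also clears the view of the ridge rest, and check how the small one sits.

Emit:
arm_command(
  plan=[
    [[0,-0.1,0,0,0,0.05],[0,-0.22,0,0,0,0.1],[0,-0.35,0,0,0,0.15],[-0.01,-0.48,0,0,0,0.2],[-0.014,-0.59,0.04,0,0,0.248],[-0.014,-0.634,0.08,0,0,0.248],[-0.014,-0.634,0.12,0,0,0.248],[-0.014,-0.634,0.12,0,0,0.248],[-0.014,-0.634,0.12,0,0,0.248]],
  ],
)

```text
clock: 27.3
ee_pos: [0.5366, 0.0625, 0.0738]
tool_rot: [-180.0, -0.0, -25.2]
force: [1.1, -0.1, 0.1]
grip_width: 1.001
finger_force: 0.0
```

```bash
cat > seat.py <<'E'
from h import *
from scipy.optimize import least_squares
import sys
zr=float(sys.argv[1])
a=np.radians(109.5); e=np.array([np.cos(a),np.sin(a)]); f=np.array([-e[1],e[0]]); C0=np.array([.628,-.1705])
for n in('top','side'):
    D=[snap(n)[1] for _ in range(5)]; q=cloud(n,np.median(D,0)).reshape(-1,3)
    if n=='top': q[:,2]+=.001
    s=(q[:,:2]-C0)@e; w=(q[:,:2]-C0)@f
    b=(abs(w)<.04)&(abs(s)<.04)&(q[:,2]>.025)&(q[:,2]<.075)
    if b.sum()<20: print(n,'hidden',b.sum()); continue
    r=least_squares(lambda x:q[b][:,2]-(x[0]-abs(w[b]-x[1]-x[2]*s[b])),[zr,0,0],loss='soft_l1',f_scale=.001)
    print(n,b.sum(),'zr,w0,slope',r.x.round(4),'s',np.percentile(s[b],[1,99]).round(4),'w',w[b].min().round(4),w[b].max().round(4))
p=load('top')[0]; save(cv2.resize(p[155:255,340:450],None,fx=6,fy=6,interpolation=cv2.INTER_CUBIC),sys.argv[2])
E
python3 seat.py .053 small; python3 -c "
from h import *
plan((.5363,.0633,.03,-25.1))"
```

```text
top 239 zr,w0,slope [ 0.0535 -0.0007 -0.014 ] s [-0.0289  0.0247] w -0.0278 0.0273
side 145 zr,w0,slope [ 0.0516  0.0026 -0.0219] s [-0.0304  0.0226] w -0.0228 0.0294
(0.5363, 0.0633, 0.03, -25.1) -> [0.0007, 0.0003, 0.1079, -0.0, 0.0, -0.0001] rows 0.7
```

View pics/small.png

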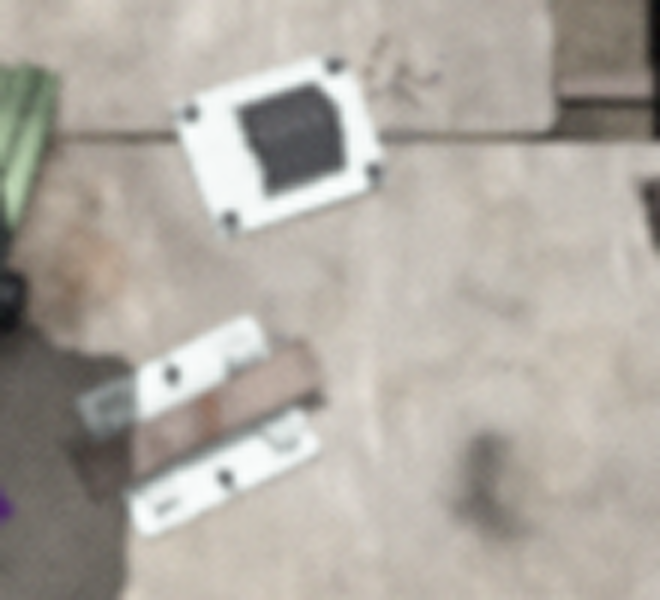

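The small cleat sits on the ridge (dark piece at (293,138) in the crop), ridge top at 53.5 mm against 53.1 expected, and aligned. Now grip the large one.

Emit:
arm_command(
  plan=[
    [[0.001,0,0.04,0,0,0],[0.001,0,0.08,0,0,0],[0.001,0,0.11,0,0,0],[0.001,0,0.122,0,0,0],[0.001,0,0.122,0,0,0],[0.001,0,0.122,0,0,0]],
  ],
)

```text
clock: 28.55
ee_pos: [0.5366, 0.0634, 0.0247]
tool_rot: [-180.0, -0.0, -25.1]
force: [-0.4, 0.0, 0.4]
grip_width: 1.002
finger_force: 0.0
```

Emit:
arm_command(
  plan=[
    [[0,0,0,0,0,0],[0,0,0,0,0,0],[0,0,0,0,0,0],[0,0,0,0,0,0],[0,0,0,0,0,0],[0,0,0,0,0,0],[0,0,0,0,0,0],[0,0,0,0,0,0]],
  ],
  grip=0,
  squeeze=60,
)

```text
clock: 29.55
ee_pos: [0.5365, 0.0632, 0.0249]
tool_rot: [-180.0, -0.0, -25.1]
force: [-2.3, -0.5, 10.3]
grip_width: 0.71
finger_force: 62.1
```

```bash
python3 -c "
from h import *
plan((.5363,.0633,.12,-25.1),(.6267,-.1725,.12,19.3))"
```

```text
(0.5363, 0.0633, 0.12, -25.1) -> [-0.0006, -0.0001, -0.2377, -0.0001, -0.0001, -0.0002] rows 1.5
(0.6267, -0.1725, 0.12, 19.3) -> [0.4544, 0.4376, -0.2376, -0.0, -0.0002, -0.2469] rows 4.1
```

Emit:
arm_command(
  plan=[
    [[0,0,-0.03,0,0,0],[0,0,-0.1,0,0,0],[0.02,0.02,-0.2,0,0,-0.02],[0.09,0.085,-0.238,0,0,-0.07],[0.18,0.17,-0.238,0,0,-0.12],[0.27,0.26,-0.238,0,0,-0.17],[0.36,0.35,-0.238,0,0,-0.22],[0.43,0.415,-0.238,0,0,-0.247],[0.454,0.438,-0.22,0,0,-0.247],[0.454,0.438,-0.21,0,0,-0.247],[0.454,0.438,-0.21,0,0,-0.247],[0.454,0.438,-0.21,0,0,-0.247]],
  ],
)

```text
clock: 31.05
ee_pos: [0.6265, -0.1712, 0.1086]
tool_rot: [-180.0, -0.0, 19.4]
force: [-0.1, 0.1, -2.4]
grip_width: 0.711
finger_force: 65.9
```

```bash
python3 - <<'E'
from h import *
from scipy.optimize import least_squares
o=get_obs();t=o['ee_pos'];print(t,o['tool_rot'],o['force'],o['finger_force'])
a=np.radians(109.5); e=np.array([np.cos(a),np.sin(a)]); f=np.array([-e[1],e[0]]); C0=np.array([.628,-.1705])
D=[snap('side')[1] for _ in range(5)]; q=cloud('side',np.median(D,0)).reshape(-1,3)
s=(q[:,:2]-C0)@e; w=(q[:,:2]-C0)@f; H=q[:,2]-(t[2]-.0249)
b=(abs(w)<.04)&(abs(s)<.025)&(H>.005)&(H<.039); 
r=least_squares(lambda x:H[b]-(.0389-abs(w[b]-x[0]-x[1]*s[b])),[0,0],loss='soft_l1',f_scale=.001)
print(b.sum(),'w0,slope',r.x.round(4))
plan((.6267,-.1725,.055,19.5),(.6267,-.1725,.0465,19.5))
E
```

```text
[ 0.62650976 -0.17116304  0.10858187] [-1.79981057e+02 -6.42737521e-03  1.93938670e+01] [-0.13672976  0.05616722 -2.43958987] 65.940782725811
146 w0,slope [0.0038 0.0012]
(0.6267, -0.1725, 0.055, 19.5) -> [0.0002, 0.001, 0.1337, -0.0, -0.0, -0.0009] rows 0.9
(0.6267, -0.1725, 0.0465, 19.5) -> [0.0002, 0.001, 0.1549, -0.0, -0.0, -0.0009] rows 0.1
```

Emit:
arm_command(
  plan=[
    [[0.002,0.001,0.04,0,0,0],[0.002,0.001,0.08,0,0,0],[0.002,0.001,0.11,0,0,0],[0.002,0.001,0.13,0,0,0],[0.002,0.001,0.14,0,0,0],[0.002,0.001,0.146,0,0,0],[0.002,0.001,0.146,0,0,0]],
  ],
)

```text
clock: 32.17
ee_pos: [0.6274, -0.1725, 0.05]
tool_rot: [180.0, -0.0, 19.3]
force: [0.3, 0.2, -1.4]
grip_width: 0.711
finger_force: 66.0
```

Emit:
arm_command(
  plan=[
    [[0,0,0.004,0,0,0],[0,0,0.007,0,0,0],[0,0,0.009,0,0,0],[0,0,0.009,0,0,0]],
  ],
)

```text
clock: 32.67
ee_pos: [0.6289, -0.1722, 0.0475]
tool_rot: [179.9, -0.2, 19.3]
force: [5.5, 3.1, 7.4]
grip_width: 0.71
finger_force: 67.0
```

Emit:
arm_command(
  plan=[
    [[0.002,0,-0.003,0,0,0],[0.004,0,-0.003,0,0,0],[0.004,0,0,0,0,0],[0.004,0,0.002,0,0,0],[0.004,0,0.002,0,0,0]],
  ],
)

```text
clock: 33.3
ee_pos: [0.6297, -0.1718, 0.0466]
tool_rot: [180.0, -0.1, 19.3]
force: [1.1, 2.7, 15.4]
grip_width: 0.708
finger_force: 67.6
```

Emit:
arm_command(
  plan=[
    [[0,0,0,0,0,0],[0,0,0,0,0,0],[0,0,0,0,0,0],[0,0,0,0,0,0],[0,0,-0.05,0,0,0],[0,0,-0.13,0,0,0],[0,0,-0.23,0,0,0],[0,0,-0.35,0,0,0],[-0.1,-0.14,-0.4,0,0,0],[-0.2,-0.28,-0.4,0,0,0],[-0.3,-0.42,-0.4,0,0,0],[-0.3,-0.56,-0.4,0,0,0],[-0.3,-0.66,-0.4,0,0,0],[-0.3,-0.66,-0.4,0,0,0]],
  ],
  grip=1,
)

```text
clock: 35.05
ee_pos: [0.4273, 0.0406, 0.2067]
tool_rot: [-179.9, -0.1, 19.6]
force: [0.1, -0.4, 0.1]
grip_width: 1.001
finger_force: 0.0
```

```bash
python3 seat.py .0602 final; python3 - <<'E'
from h import *
p,d=load('side');q=cloud('side',d).reshape(-1,3)
a=np.radians(116.6); e=np.array([np.cos(a),np.sin(a)]); f=np.array([-e[1],e[0]])
s=(q[:,:2]-[.458,-.1177])@e; w=(q[:,:2]-[.458,-.1177])@f
k=(abs(w)<.017)&(abs(s)<.075)&(q[:,2]>.03); print('tube z',np.percentile(q[k,2],[10,50,90]).round(4))
r=np.hypot(q[:,0]-.6026,q[:,1]-.2653); k=(r>.03)&(r<.047)&(q[:,2]>.012); print('flange z',np.median(q[k,2]).round(4)); print(get_obs()['ee_pos'])
pt=load('top')[0]; a=cv2.resize(pt[140:280,225:485],None,fx=3,fy=3,interpolation=cv2.INTER_CUBIC); save(a,'all')
E
```

```text
top 340 zr,w0,slope [ 0.0605 -0.0008  0.0013] s [-0.0323  0.0291] w -0.0344 0.0344
side 210 zr,w0,slope [ 0.0579  0.0029 -0.023 ] s [-0.0338  0.0287] w -0.0266 0.038
tube z [0.0337 0.0408 0.0442]
flange z 0.0221
[0.42827124 0.03703386 0.20549369]
```

View pics/all.png

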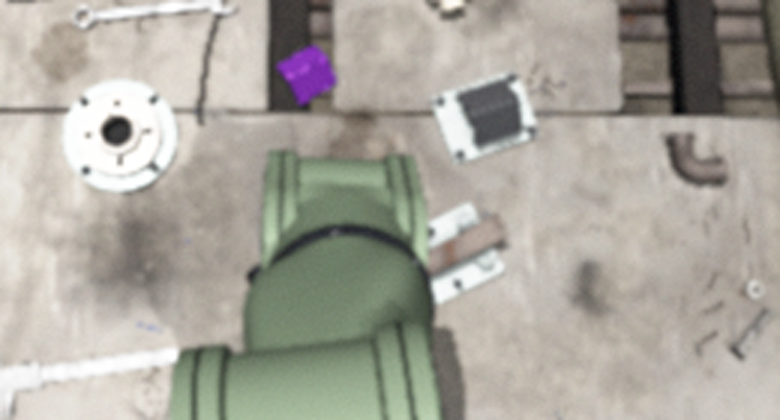

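The flange sits inside its dowels at (118,132) and the nested angles on the ridge rest at (492,113). The large ridge is at 60.5 mm against 60.2 expected. The tube lies in the saddle at (465,245). All parts are released and the arm is clear, so I'm handing in.

```bash
python3 -c "
from workcell import *
print(job_done())"
```

```text
the job is handed in; nothing more can be done
None
```

I loaded all three fixtures and handed the job in at about 35 s. By camera, the flange, the tube and the two nested angles are seated and released, and I never touched the elbow, tape measure or pipe tee. `job_done()` returned no verdict.

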